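Wedge up the rocking inspection plate

TASK

The small steel inspection plate rocks because the foot under its yellow-dotted corner is too short. With the fingers, push the orange wedge along the bench, thin end first, under that foot until it is just snug and the corner no longer gives, neither loose nor jacked up; pick nothing up, do not shove the plate out of its place (10 mm at most), and leave the things around alone. Then press down on the dotted corner with the fingertips to prove that it is firm, and finish while still holding that press, with about 10 N.

Things in the scene. Friction and masses are not known exactly. Their poses are not given: they have to be found in the camera images.
- plate: steel inspection plate with a grid of small dark holes, 150 (its x) x 200 (its y) x 14 mm, about 2.4 kg, starts level; underside 16, top 30 mm above the bench. Origin at bench level under its centre, z up. Four black rubber feet with domed ends, 18 mm across, at x = +-53, y = +-78 mm; that at (-53, -78) is too short, the others stand on the bench. Not fixed: it slides if shoved
- corner (a point): middle of the yellow dot (22 mm) on the plate's top, 30 mm above the bench and straight above the short foot. That foot's domed end hangs 4 to 9.5 mm above the bench (differs every time; it cannot be turned): pressed with 1 to 2 N, this corner drops by that gap, and rocks back when released. Axes as the plate's
- wedge: orange plastic wedge lying on the bench, 110 (its x) x 44 (its y) mm, 60 g, slippery (friction 0.3). Origin mid-underside; thin end at x = +55 mm. Its ramp rises evenly from 2 mm high there to 13 mm at x = -41 mm. Starts beside the plate, thin end 40 to 80 mm before the short foot, up to 20 mm and 0.15 rad off line, to go in along the plate's +y
- heel (a point): middle of the flat back face of the wedge's upright heel, the face to push: 44 mm wide, 24 mm high (heel 12 mm thick), this point 12 mm above the bench; x points to the thin end. The push stays under 1 N until the ramp meets the foot, then rises within a few mm past 2 to 3 N (snug); from about 7 N on, the wedge shoves the plate along or jacks it up
- vee: black vee block, 92 x 34 mm, fixed on the plate at x = 20, y = 52 mm from its centre; its top reaches 82 mm above the bench; origin mid-underside
- tape: bystander, roll of masking tape, 94 mm across, 19 mm high; origin at the middle of its underside
- ring: bystander, steel ring gauge, 58 mm across, 18 mm high; origin at the middle of its underside
- rubber_eraser: bystander, eraser in a paper sleeve, 17 x 42 x 12 mm (long side along its y); origin at the middle of its underside
- blower: bystander, black rubber dust blower with a red nozzle, 47 x 150 x 47 mm (long side along its y); origin at the middle of its underside
Mind the look-alikes: they are no part of the job. Several things look just like the wedge: the one meant starts nearest to the robot's base.

How it is judged (in metres and radians):
At the end, for the whole second after the job is handed in: Fingers off the wedge press the dotted corner with 3 to 40 N and the wedge carries it (over 2 N between wedge and plate); the dot stays 28 to 31.5 mm above the bench, plate level within 0.02 rad and within 10 mm of its first place, plate and wedge at rest (contact force between the fingers and plate between 3 and 40 N and contact force between wedge and plate above 2 N and contact force between the fingers and wedge below 0.2 N and horizontal distance between the grasp point and corner below 0.05 m and height (world z) of corner between 0.028 and 0.0315 m and angle between plate's own z axis and vertical below 0.02 rad and linear speed of each of plate, wedge below 0.01 m/s and distance of plate from where it was at the start of the episode below 0.01 m); the arm keeps its last pose, push and grip.
It fails at once if the wedge is lifted off the bench (height (world z) of wedge above 0.01 m).
It fails at once if the plate is lifted (height (world z) of plate above 0.01 m).
It fails at once if the plate is shoved more than 10 mm from where it stands (distance of plate from where it was at the start of the episode above 0.01 m).
It fails at once if the tape roll, ring gauge, eraser or dust blower is pushed more than 30 mm aside (distance of any of tape, ring, rubber_eraser, blower from where it was at the start of the episode above 0.03 m).
It also fails if it takes over 48 s, if anything falls off the work surface, if the arm or the gripper's body presses on something with over 40 N, if the wrist force passes 120 N, or if a joint passes its speed limit or range.

ROBOT

A 6-joint arm with a two-finger parallel gripper is mounted at the origin on a cart in front of the work surface, level with it; the furniture and walls round the work are solid. World frame = base frame: x ahead of the robot, y to its left, z up, the work surface at z = 0. Lengths are in mm, angles in rad, forces in N, time in s.
With the tool pointing down it reaches from about 275 to 1000 mm from the base axis. Payload 8.4 kg.
Tool frame: the origin (TCP) lies on the mounting face of the last link; the fingertips stand 173 mm ahead of it and the grasp point (between the pads) lies 155 mm ahead of it; z points along the fingers, y is the direction in which the jaws open and shut (so a half turn about z gives the same grasp; the last joint's range is limited). The gripper opens to 85 mm and grips with 20 to 120 N. Pads are 22 mm wide; open, the fingers measure 114 mm over their backs; the gripper's body (76 mm by 85 mm) begins 54 mm behind the grasp point. The pads swing forward as they close: fully open they stand 13 mm farther back than shut.
Start: joints at [-1.284, 0.353, 1.633, -0, 1.155, -0.002], TCP at [178, -599.121, 404.681] pointing down, gripper open.
Joint ranges: [-2.63, 2.63], [-0.92, 2.1], [0.06, 2.66], [-1.3, 4.44], [0, 2.69], [-3.02, 3.02]. Speed limits (rad/s): [2.22, 2.22, 2.79, 3.14, 3.14, 3.14].

INTERFACE

Orientations are given as [roll, pitch, yaw] about the fixed x, y, z axes, in that order (R = Rz(yaw) Ry(pitch) Rx(roll)).
In Python, from rig import readout, imaging, ticket gives the robot as it stands.
- The arm moves only by the tool step_arm, never from a script. Its argument "deltas" is a list of rows, each an object with "translation": the shift along the tool's x, y, z in cm, a list of three; "rot": the turn, a rotation vector about the tool's x, y, z in rad, a list of three. In form: [{"translation": [x, y, z], "rot": [rx, ry, rz]}, ...]. A call has 1 to 8 rows; each row is the pose to reach, as a shift and turn from the pose commanded when the call began, along the tool's axes at that moment; what a row does not reach only later rows make up. A row lasts 1/8 s, in which the tool goes at most 62.5 mm and 10.7 degrees, less where a joint would pass 70% of its speed; a pose out of reach is approached as far as the arm can. A call with a gripper value outside its range is refused whole. "grip" is the closure in counts, from 0 (fully open) to 255 (shut), set as the call begins (left out, the last holds). The fingers move at their own pace and stop on an object; "squeeze" is the grip in N (left out, the last holds). Time passes only in rows, so rows that repeat a pose let the fingers close. It gives the time, the measured TCP pose, the force and the opening at its end, in the units of the state.
- readout.sense(): the state, without advancing time (a new reading comes with each control period).
- imaging.grab_frame(name): name is "scene" or "top" or "wrist"; returns a dict with "image" (480x640x3 uint8, red, green, blue), "camera_matrix" (3x3 intrinsics, pixels), "world_to_cam" (4x4, takes a point from world to camera coordinates). Camera axes: x right, y up, looking along -z (the intrinsics and any distortion apply to the point x, -y, -z); pixel columns grow to the right and rows downward; lengths in mm; the calibration is good to about 2 mm. The wrist camera is an equidistant fisheye: a pixel r from the principal point sees the ray r / f radians off the axis. A picture is of the moment at which its call begins. There is no depth.
- ticket.sign_off(): hands the job in, once; it reports no verdict.
The state is a dict: "clock": time; "qpos": joint angles; "qvel": joint speeds; "joint_efforts": joint torques, N m; "eef_pos": TCP position; "tcp_rot": TCP orientation; "contact_force": force on the tool from outside, world axes, zero at the start; "wrist_torque": the same for the moment, N m; "opening": opening from 0.0 (shut) to 1.0 (fully open).
Only numpy, scipy, OpenCV 4.12 (cv2) and the standard library are available. Lean on these libraries where they do the work, as an engineer would, in place of code of your own. Each camera call takes 0.05 s, during which the arm holds its last target.

## Working session

There is one attempt and no reset: what is moved stays moved. The work goes in short steps, Python scripts to look and compute and a tool call to move; the robot and the scene stay as the last step left them, time stands still between calls to the robot, and variables do not carry over. Pictures are saved under pics/ and viewed, and the job is handed in when it is done.

Besides the shell and the picture viewer there is one more tool, called after "Call:" as name(argument=value, ...), one argument or row to a line, values as JSON. step_arm: Moves the arm, as the interface text tells. Its arguments: {"type":"object","properties":{"deltas":{"type":"array","items":{"type":"object","properties":{"translation":{"type":"array","items":{"type":"number"}},"rot":{"type":"array","items":{"type":"number"}}}}},"grip":{"type":"number"},"squeeze":{"type":"number"}},"required":["deltas"]}

```bash
ls; mkdir -p pics
python3 - <<'E'
from rig import readout, imaging
import cv2,numpy as np
print(readout.sense())
for n in ["scene","top","wrist"]:
    f=imaging.grab_frame(n)
    cv2.imwrite(f"pics/{n}0.png",f["image"][:,:,::-1])
    np.savez(f"{n}0.npz",**f)
    print(n,f["camera_matrix"].tolist(),f["world_to_cam"].round(4).tolist(),[k for k in f])
E
```

```text
pics
{'clock': 0.0, 'qpos': array([-1.28444502e+00,  3.53646932e-01,  1.63411506e+00,  1.57097284e-07,
        1.15521174e+00, -2.38907363e-03]), 'qvel': array([-1.74919816e-04,  1.02515792e-03, -1.01216896e-03, -8.46047479e-04,
       -1.65894181e-03, -9.02280740e-05]), 'joint_efforts': array([ 7.90316280e-04, -6.05234957e+01, -3.42065299e+01,  7.03938582e-06,
        9.42388811e-03,  3.99236868e-06]), 'eef_pos': array([ 177.9074166 , -598.90516805,  403.97043891]), 'tcp_rot': array([-3.14021158e+00, -3.44313877e-06,  2.88740311e-01]), 'contact_force': array([ 0.4471139 , -0.11128091,  0.44607129]), 'wrist_torque': array([0.01150366, 0.06151788, 0.02458139]), 'opening': 0.9994810282351643}
scene [[495.8161303634279, 0.0, 323.910094593427], [0.0, 495.8161303634279, 242.15183138103816], [0.0, 0.0, 1.0]] [[0.6818, -0.7315, -0.0104, -589.1417], [0.3826, 0.3444, 0.8573, -155.9902], [-0.6235, -0.5885, 0.5147, -986.6102], [0.0, 0.0, 0.0, 1.0]] ['image', 'camera_matrix', 'world_to_cam']
top [[448.1217873652748, 0.0, 323.2391072987114], [0.0, 448.1217873652748, 236.79829168776718], [0.0, 0.0, 1.0]] [[0.0037, -0.9999, 0.0123, -293.0461], [0.9932, 0.0051, 0.1167, -550.1652], [-0.1167, 0.0118, 0.9931, -1018.0468], [0.0, 0.0, 0.0, 1.0]] ['image', 'camera_matrix', 'world_to_cam']
wrist [[371.64829954431775, 0.0, 320.1774665299504], [0.0, 371.64829954431775, 245.55292414321536], [0.0, 0.0, 1.0]] [[0.2847, -0.9586, -0.001, -623.8762], [0.9093, 0.2704, -0.3162, 41.0463], [0.3034, 0.0891, 0.9487, -379.5673], [0.0, 0.0, 0.0, 1.0]] ['image', 'camera_matrix', 'world_to_cam']
```

View pics/scene0.png

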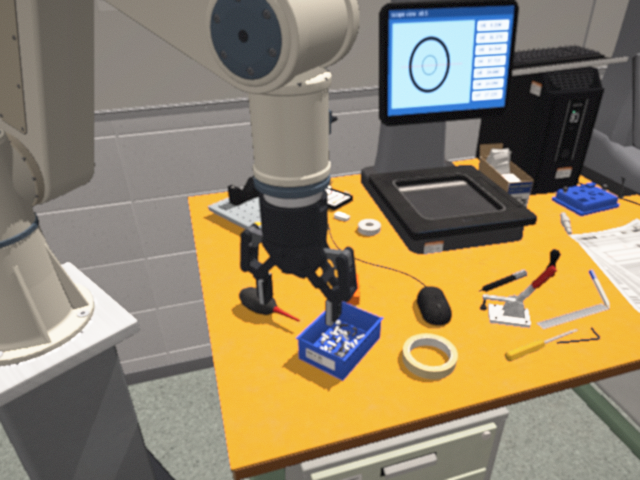

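View pics/top0.png

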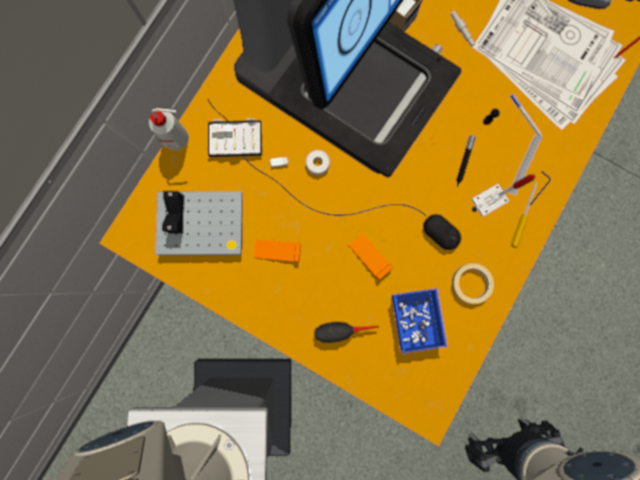

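View pics/wrist0.png

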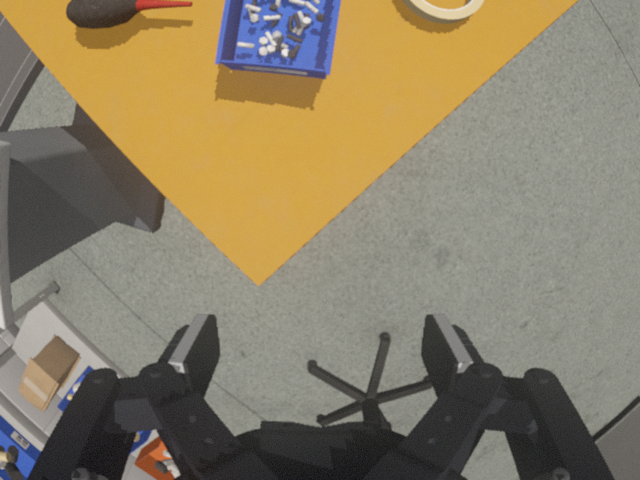

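The top view shows the plate at about (200,223) with its dot at (231,245). There are two orange wedges, A at (277,251) and B at (370,257). I'll measure both and enlarge the area.

```bash
cat > h.py <<'E'
import numpy as np,cv2
def load(n): 
    d=np.load(n); return d["image"],d["camera_matrix"],d["world_to_cam"]
def ray(px,K,T,fish=False):
    px=np.atleast_2d(px).astype(float)
    u=(px[:,0]-K[0,2])/K[0,0]; v=(px[:,1]-K[1,2])/K[1,1]
    if fish:
        r=np.hypot(u,v); s=np.where(r>1e-9,np.sin(r)/np.maximum(r,1e-9),1)
        d=np.c_[u*s,-v*s,-np.cos(r)]
    else: d=np.c_[u,-v,-np.ones(len(u))]
    R=T[:3,:3]; c=-R.T@T[:3,3]
    return c,d@R
def plane(px,K,T,z,fish=False):
    c,d=ray(px,K,T,fish); return c+d*((z-c[2])/d[:,2:])
def proj(P,K,T,fish=False):
    P=np.atleast_2d(P); q=P@T[:3,:3].T+T[:3,3]; x,y,z=q[:,0],-q[:,1],-q[:,2]
    if fish:
        r=np.hypot(x,y); th=np.arctan2(r,z); s=th/np.maximum(r,1e-9); return np.c_[K[0,0]*x*s+K[0,2],K[1,1]*y*s+K[1,2]]
    return np.c_[K[0,0]*x/z+K[0,2],K[1,1]*y/z+K[1,2]]
E
python3 - <<'E'
from h import *
im,K,T=load("top0.npz")
hsv=cv2.cvtColor(im,cv2.COLOR_RGB2HSV)
print(hsv[251,277],hsv[257,370],hsv[300,280],hsv[245,231],hsv[223,210])
crop=im[170:300,140:420]; cv2.imwrite("pics/crop_top.png",cv2.resize(crop,None,fx=2.8,fy=2.8,interpolation=cv2.INTER_CUBIC)[:,:,::-1])
m=cv2.inRange(hsv,(5,180,120),(14,255,255))
n,l,s,c=cv2.connectedComponentsWithStats(m)
for i in range(1,n):
    if s[i,4]>40: print(s[i],c[i],plane(c[i],K,T,8).round(1))
m=cv2.inRange(hsv,(24,120,150),(34,255,255))
n,l,s,c=cv2.connectedComponentsWithStats(m)
for i in range(1,n):
    if s[i,4]>20: print("y",s[i],c[i],plane(c[i],K,T,30).round(1))
E
```

```text
[ 15 255 241] [ 16 255 241] [ 21 255 212] [ 25 255 232] [ 75   7 145]
[619  37  21  18  48] [629.08333333  45.20833333] [[ 1051.6 -1070.9     8. ]]
[353 326  25   6  53] [365.62264151 327.66037736] [[ 339.8 -391.4    8. ]]
y [228 241   7   8  44] [231.04545455 244.36363636] [[532.9 -74.4  30. ]]
```

View pics/crop_top.png

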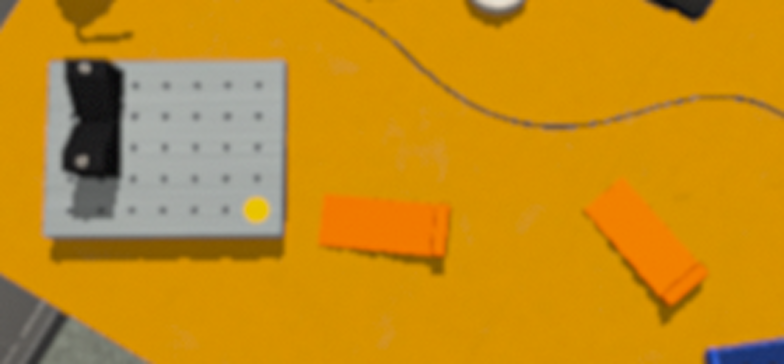

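Wedge A at (277,251) is beside the plate with its thin end facing the dot. That fits the description, and B at (370,257) lies askew and farther off. I'll get numbers for both.

Run:
```python
from h import *
im,K,T=load("top0.npz")
hsv=cv2.cvtColor(im,cv2.COLOR_RGB2HSV)
m=cv2.inRange(hsv,(13,235,222),(18,255,255))
n,l,s,c=cv2.connectedComponentsWithStats(m)
for i in range(1,n):
    if s[i,4]>100:
        P=plane(c[i],K,T,8)[0]
        cnt=cv2.findContours((l==i).astype(np.uint8),0,2)[0][0]
        b=cv2.boxPoints(cv2.minAreaRect(cnt))
        print(s[i],c[i],P.round(1),"dist",np.hypot(*P[:2]).round(1)); print(plane(b,K,T,8).round(0)[:,:2].tolist())
m=((hsv[...,1]<40)&(hsv[...,2]>90)).astype(np.uint8)
n,l,s,c=cv2.connectedComponentsWithStats(m)
i=l[223,205] or l[230,210]
cnt=cv2.findContours((l==i).astype(np.uint8),0,2)[0][0]
r=cv2.minAreaRect(cnt);b=cv2.boxPoints(r);print("plate",s[i],r,plane(b,K,T,30).round(1)[:,:2].tolist())
_,K,T=load("wrist0.npz");print("wristcam",(-T[:3,:3].T@T[:3,3]).round(1))
```

```text
[349 234  44  44 832] [370.25240385 255.390625  ] [ 510.2 -403.8    8. ] dist 650.7
[[537.0, -350.0], [566.0, -383.0], [483.0, -457.0], [454.0, -424.0]]
[253 239  48  22 833] [276.51620648 249.54381753] [ 523.2 -179.1    8. ] dist 553.0
[[507.0, -123.0], [551.0, -126.0], [541.0, -236.0], [496.0, -232.0]]
plate [ 156  192   86   63 4304] ((198.5, 223.0), (62.0, 85.0), 90.0) [[657.0, 106.7], [658.2, -94.6], [510.4, -98.3], [509.5, 99.8]]
wristcam [ 255.4 -575.3  372.4]
```

A's centre is 553 mm from the base and B's is 651 mm, so A is the one meant. The enlarged crop confirms this, with A's heel at the far right end and its thin end towards the dot. I'm closing the fingers and moving above the point behind A's heel.

Call:
step_arm(
  deltas=[
    {"translation":[5,-2.6,1.2],"rot":[0,0,-0.14]},
    {"translation":[10.5,-5.5,2.6],"rot":[0,0,-0.3]},
    {"translation":[16,-8.4,3.9],"rot":[0,0,-0.45]},
    {"translation":[21.5,-11.3,5.3],"rot":[0,0,-0.6]},
    {"translation":[27,-14.2,6.6],"rot":[0,0,-0.76]},
    {"translation":[32.5,-17.2,8],"rot":[0,0,-0.91]},
    {"translation":[37.5,-19.8,9.3],"rot":[0,0,-1.06]},
    {"translation":[42.2,-22.3,10.4],"rot":[0,0,-1.186]},
  ],
  grip=255,
  squeeze=20,
)

```text
clock: 1.15
eef_pos: [520.3, -263.4, 300.0]
tcp_rot: [-3.141, -0.0, 1.48]
contact_force: [-0.3, -0.9, 0.1]
opening: 0.005
```

Call:
step_arm(
  deltas=[
    {"translation":[0,0,0],"rot":[0,0,0]},
    {"translation":[0,0,0],"rot":[0,0,0]},
  ],
)

```text
clock: 1.4
eef_pos: [518.8, -265.1, 300.4]
tcp_rot: [-3.141, -0.0, 1.475]
contact_force: [0.3, -0.7, 0.4]
opening: 0.001
```

Run:
```python
from rig import readout, imaging
import cv2,numpy as np
s=readout.sense();print({k:s[k] for k in ["clock","eef_pos","tcp_rot","contact_force","opening"]})
f=imaging.grab_frame("wrist")
cv2.imwrite("pics/wrist1.png",f["image"][:,:,::-1]); np.savez("wrist1.npz",**f)
```

```text
{'clock': 1.4, 'eef_pos': array([ 518.82937655, -265.07546246,  300.44489769]), 'tcp_rot': array([-3.14069673e+00, -9.04193220e-06,  1.47490520e+00]), 'contact_force': array([ 0.26996756, -0.74029287,  0.43572081]), 'opening': 0.0008200377912103229}
```

View pics/wrist1.png

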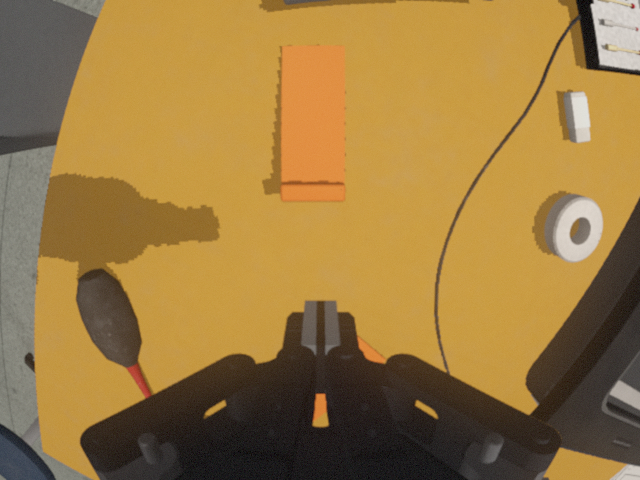

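The wrist view shows wedge A from its thin end (281..344, 45) to its heel back edge (282..345, 201), the plate edge at the very top, and the closed fingertips at about (320,303). Next I'll measure the corners precisely.

Run:
```python
from h import *
im,K,T=load("wrist1.npz")
hsv=cv2.cvtColor(im,cv2.COLOR_RGB2HSV)
print(hsv[100,310],hsv[192,310],hsv[240,310],hsv[45,310])
m=cv2.inRange(hsv,(8,150,200),(16,255,255)); 
n,l,s,c=cv2.connectedComponentsWithStats(m); i=l[100,310]; print(s[i],c[i])
mm=l==i
for r in [48,60,80,100,120,140,160,175]:
    x=np.where(mm[r])[0]; z=2+11*(np.interp(r,[45,172],[0,96]))/96
    P=plane([[x.min(),r],[x.max()+1,r]],K,T,z,True); print(r,x.min(),x.max(),P.round(1)[:,:2].tolist(),P.mean(0).round(1))
for cc in [290,300,312,325,335]:
    y=np.where(mm[:,cc])[0]; 
    print(cc,y.min(),y.max(),plane([[cc,y.min()]],K,T,2,True).round(1),plane([[cc,194]],K,T,24,True).round(1),plane([[cc,y.max()+1]],K,T,24,True).round(1))
cv2.imwrite("pics/cropw1.png",cv2.resize(im[0:220,220:420],None,fx=2.7,fy=2.7)[:,:,::-1])
```

```text
[ 15 179 224] [ 14 182 225] [ 20 168 202] [ 16 178 208]
[ 281   45   64  139 8578] [312.91536489 113.02646304]
48 282 344 [[504.8, -124.2], [548.7, -128.7]] [ 526.8 -126.5    2.3]
60 282 344 [[504.0, -133.3], [547.8, -137.8]] [ 525.9 -135.6    3.3]
80 282 344 [[502.8, -148.2], [546.3, -152.6]] [ 524.5 -150.4    5. ]
100 282 344 [[501.5, -162.6], [544.8, -167.0]] [ 523.2 -164.8    6.8]
120 281 344 [[499.5, -176.7], [543.4, -181.1]] [ 521.5 -178.9    8.5]
140 281 344 [[498.2, -190.7], [542.1, -195.0]] [ 520.1 -192.9   10.2]
160 281 344 [[496.8, -204.5], [540.8, -208.8]] [ 518.8 -206.6   12. ]
175 282 344 [[496.4, -214.9], [539.8, -219.2]] [ 518.1 -217.    13. ]
290 46 180 [[ 510.5 -123.4    2. ]] [[ 501.6 -226.9   24. ]] [[ 502.6 -218.1   24. ]]
300 46 180 [[ 517.5 -124.2    2. ]] [[ 508.2 -227.6   24. ]] [[ 509.2 -218.8   24. ]]
312 45 180 [[ 525.9 -124.4    2. ]] [[ 516.2 -228.4   24. ]] [[ 517.1 -219.6   24. ]]
325 45 179 [[ 535.  -125.3    2. ]] [[ 524.9 -229.2   24. ]] [[ 525.8 -219.8   24. ]]
335 45 181 [[ 542.  -125.9    2. ]] [[ 531.5 -229.8   24. ]] [[ 532.2 -221.7   24. ]]
```

View pics/cropw1.png

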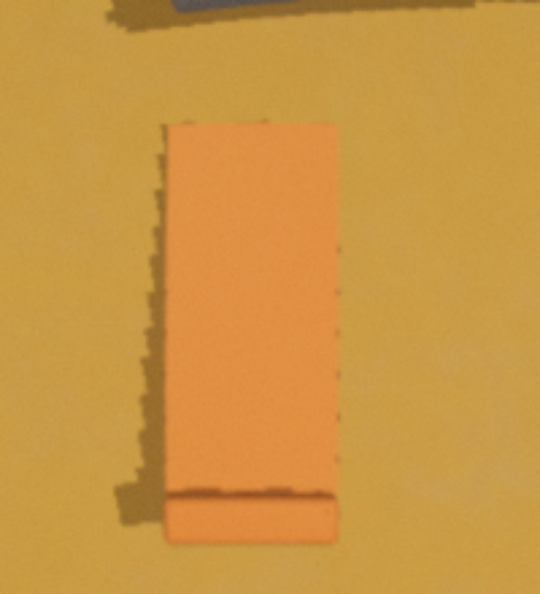

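The wedge heading is 1.475 rad, the same as the tool yaw. The heel is at (516.5, -234.2), and the axis extended reaches x≈531.8 at the foot, within about 1 mm of the dot. Next I'll descend behind the heel on this line.

Call:
step_arm(
  deltas=[
    {"translation":[0,-0.52,4],"rot":[0,0,0]},
    {"translation":[0,-0.52,8],"rot":[0,0,0]},
    {"translation":[0,-0.52,11],"rot":[0,0,0]},
    {"translation":[0,-0.52,12.1],"rot":[0,0,0]},
    {"translation":[0,-0.52,12.1],"rot":[0,0,0]},
    {"translation":[0,-0.52,12.1],"rot":[0,0,0]},
  ],
)

```text
clock: 2.2
eef_pos: [514.2, -265.3, 181.0]
tcp_rot: [3.14, 0.001, 1.474]
contact_force: [-0.7, -0.0, 0.9]
opening: -0.003
```

Call:
step_arm(
  deltas=[
    {"translation":[0.4,0,0],"rot":[0,0,0]},
    {"translation":[0.8,0,0],"rot":[0,0,0]},
    {"translation":[1.2,0,0],"rot":[0,0,0]},
    {"translation":[1.5,0,0],"rot":[0,0,0]},
    {"translation":[1.7,0,0],"rot":[0,0,0]},
    {"translation":[1.9,0,0],"rot":[0,0,0]},
    {"translation":[2.1,0,0],"rot":[0,0,0]},
    {"translation":[2.3,0,0],"rot":[0,0,0]},
  ],
)

```text
clock: 3.2
eef_pos: [516.0, -241.7, 179.6]
tcp_rot: [-3.142, -0.0, 1.475]
contact_force: [0.3, -0.6, 0.0]
opening: -0.001
```

Run:
```python
from rig import readout, imaging
import cv2,numpy as np
s=readout.sense();print({k:s[k] for k in ["clock","eef_pos","tcp_rot","contact_force","opening"]})
f=imaging.grab_frame("wrist")
cv2.imwrite("pics/wrist2.png",f["image"][:,:,::-1]); np.savez("wrist2.npz",**f)
```

```text
{'clock': 3.2, 'eef_pos': array([ 516.03905191, -241.69644628,  179.64898251]), 'tcp_rot': array([-3.14152861e+00, -8.41620941e-06,  1.47473947e+00]), 'contact_force': array([ 0.31090399, -0.60921453,  0.02108333]), 'opening': -0.0014323306873302096}
```

View pics/wrist2.png

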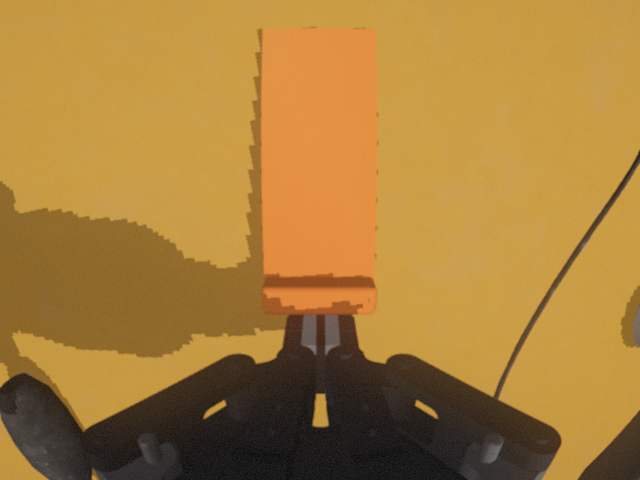

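The fingers are centred behind the heel, at (320,315) against a heel spanning 263..377. I'll push in to near the foot.

Call:
step_arm(
  deltas=[
    {"translation":[0.3,0,0],"rot":[0,0,0]},
    {"translation":[0.8,0,0],"rot":[0,0,0]},
    {"translation":[1.4,0,0],"rot":[0,0,0]},
    {"translation":[2.0,0,0],"rot":[0,0,0]},
    {"translation":[2.6,0,0],"rot":[0,0,0]},
    {"translation":[3.2,0,0],"rot":[0,0,0]},
    {"translation":[3.7,0,0],"rot":[0,0,0]},
    {"translation":[4.0,0,0],"rot":[0,0,0]},
  ],
)

```text
clock: 4.25
eef_pos: [519.9, -201.6, 179.7]
tcp_rot: [-3.142, -0.0, 1.475]
contact_force: [-0.7, -0.2, -0.0]
opening: 0.002
```

Run:
```python
from rig import readout, imaging
import cv2,numpy as np
s=readout.sense();print({k:s[k] for k in ["clock","eef_pos","tcp_rot","contact_force","opening"]})
f=imaging.grab_frame("wrist")
cv2.imwrite("pics/wrist3.png",f["image"][:,:,::-1]); np.savez("wrist3.npz",**f)
g=imaging.grab_frame("top")
cv2.imwrite("pics/top3.png",cv2.resize(g["image"][170:300,140:420],None,fx=2.8,fy=2.8)[:,:,::-1]); np.savez("top3.npz",**g)
```

```text
{'clock': 4.25, 'eef_pos': array([ 519.8937526 , -201.61390604,  179.66039073]), 'tcp_rot': array([-3.14151764e+00, -2.62677169e-05,  1.47499032e+00]), 'contact_force': array([-0.65843876, -0.19903998, -0.04469195]), 'opening': 0.0018080520246342713}
```

View pics/wrist3.png

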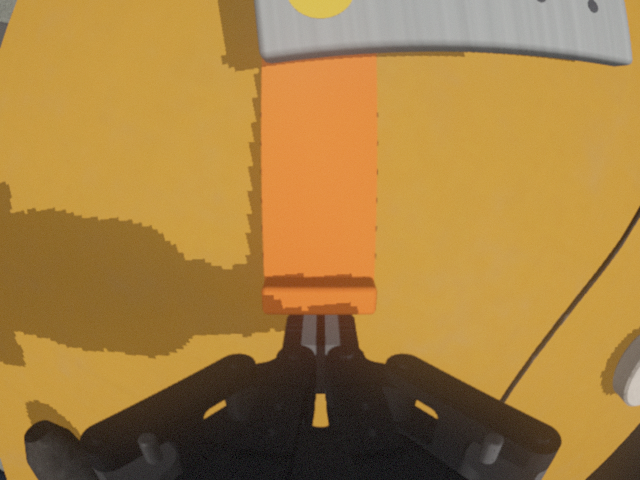

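View pics/top3.png

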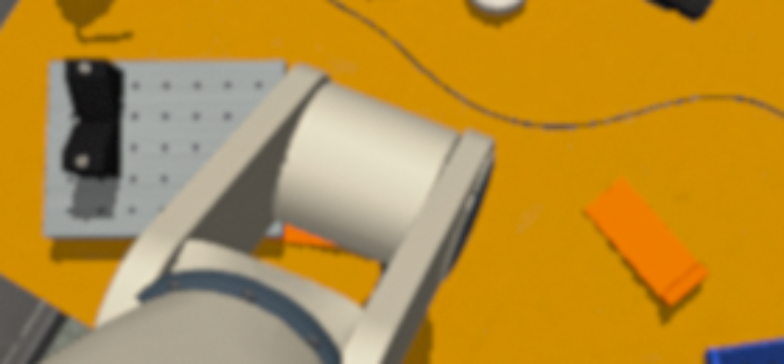

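The dot at column 321 is in line with the wedge axis at column 320. I'll go slower now, watching the force.

Call:
step_arm(
  deltas=[
    {"translation":[0.3,0,0],"rot":[0,0,0]},
    {"translation":[0.6,0,0],"rot":[0,0,0]},
    {"translation":[0.9,0,0],"rot":[0,0,0]},
    {"translation":[1.2,0,0],"rot":[0,0,0]},
    {"translation":[1.5,0,0],"rot":[0,0,0]},
    {"translation":[1.8,0,0],"rot":[0,0,0]},
    {"translation":[1.9,0,0],"rot":[0,0,0]},
    {"translation":[2.0,0,0],"rot":[0,0,0]},
  ],
)

```text
clock: 5.35
eef_pos: [521.8, -182.0, 179.7]
tcp_rot: [3.142, 0.0, 1.475]
contact_force: [0.6, -0.9, -0.6]
opening: -0.0
```

Call:
step_arm(
  deltas=[
    {"translation":[0.1,0,0],"rot":[0,0,0]},
    {"translation":[0.2,0,0],"rot":[0,0,0]},
    {"translation":[0.3,0,0],"rot":[0,0,0]},
    {"translation":[0.4,0,0],"rot":[0,0,0]},
  ],
)

```text
clock: 5.85
eef_pos: [522.2, -178.0, 179.7]
tcp_rot: [-3.142, -0.0, 1.475]
contact_force: [0.8, -1.1, 0.1]
opening: -0.001
```

Call:
step_arm(
  deltas=[
    {"translation":[0.1,0,0],"rot":[0,0,0]},
    {"translation":[0.2,0,0],"rot":[0,0,0]},
    {"translation":[0.3,0,0],"rot":[0,0,0]},
    {"translation":[0.4,0,0],"rot":[0,0,0]},
  ],
)

```text
clock: 6.35
eef_pos: [522.6, -174.0, 179.7]
tcp_rot: [3.142, 0.0, 1.475]
contact_force: [0.1, -0.2, -0.6]
opening: -0.002
```

Call:
step_arm(
  deltas=[
    {"translation":[0.1,0,0],"rot":[0,0,0]},
    {"translation":[0.2,0,0],"rot":[0,0,0]},
    {"translation":[0.3,0,0],"rot":[0,0,0]},
  ],
)

```text
clock: 6.72
eef_pos: [522.9, -171.0, 179.7]
tcp_rot: [-3.142, -0.0, 1.475]
contact_force: [0.1, -0.6, -0.4]
opening: -0.001
```

Call:
step_arm(
  deltas=[
    {"translation":[0.1,0,0],"rot":[0,0,0]},
    {"translation":[0.2,0,0],"rot":[0,0,0]},
    {"translation":[0.3,0,0],"rot":[0,0,0]},
  ],
)

```text
clock: 7.1
eef_pos: [523.2, -168.0, 179.7]
tcp_rot: [3.142, -0.0, 1.475]
contact_force: [-0.1, 0.8, 0.3]
opening: -0.001
```

Call:
step_arm(
  deltas=[
    {"translation":[0.1,0,0],"rot":[0,0,0]},
    {"translation":[0.2,0,0],"rot":[0,0,0]},
    {"translation":[0.3,0,0],"rot":[0,0,0]},
  ],
)

```text
clock: 7.48
eef_pos: [523.4, -165.1, 179.7]
tcp_rot: [-3.142, -0.0, 1.475]
contact_force: [0.1, -0.3, -0.5]
opening: 0.0
```

Call:
step_arm(
  deltas=[
    {"translation":[0.1,0,0],"rot":[0,0,0]},
    {"translation":[0.2,0,0],"rot":[0,0,0]},
    {"translation":[0.3,0,0],"rot":[0,0,0]},
  ],
)

```text
clock: 7.85
eef_pos: [523.7, -162.1, 179.7]
tcp_rot: [-3.142, -0.0, 1.475]
contact_force: [0.3, -0.0, -0.2]
opening: 0.001
```

```bash
cat > look.py <<'E'
from rig import readout, imaging
import sys
from h import *
t=sys.argv[1]
s=readout.sense();print(s["clock"],s["eef_pos"].round(2),s["contact_force"].round(2))
f=imaging.grab_frame("wrist")
cv2.imwrite(f"pics/{t}.png",f["image"][:,:,::-1]); np.savez(t+".npz",**f)
im,K,T=f["image"],f["camera_matrix"],f["world_to_cam"]
hsv=cv2.cvtColor(im,cv2.COLOR_RGB2HSV)
m=((hsv[...,0]>23)&(hsv[...,0]<34)&(hsv[...,1]>150)&(hsv[...,2]>200)).astype(np.uint8)
n,l,st,c=cv2.connectedComponentsWithStats(m)
if n>1:
    i=1+np.argmax(st[1:,4]); print("dot",st[i],c[i].round(1),plane(c[i],K,T,30,True).round(1))
E
python3 look.py w4
```

```text
7.85 [ 523.72 -162.06  179.68] [ 0.31 -0.05 -0.18]
dot [299 122  21  11  59] [307.9 129.1] [[527.3 -81.5  30. ]]
```

View pics/w4.png

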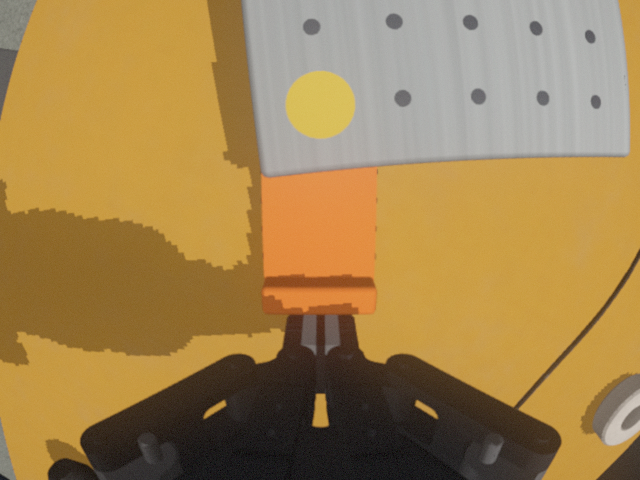

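The dot at (321,105) is in line with the wedge axis at column 320. I'm fixing the dot mask and continuing.

```bash
sed -i 's/^m=.*/m=((hsv[...,0]>22)\&(hsv[...,0]<34)\&(hsv[...,1]>120)\&(hsv[...,2]>205)).astype(np.uint8); m=cv2.morphologyEx(m,cv2.MORPH_OPEN,np.ones((5,5)))/' look.py
python3 - <<'E'
from h import *
im,K,T=load("w4.npz");hsv=cv2.cvtColor(im,cv2.COLOR_RGB2HSV)
print(hsv[105,321],hsv[90,310],hsv[120,330],hsv[80,230])
print(plane([[320.5,105]],K,T,30,True))
E
```

```text
[ 24 149 218] [ 24 150 216] [ 24 145 218] [ 18 164 146]
[[531.94794452 -74.2492984   30.        ]]
```

Call:
step_arm(
  deltas=[
    {"translation":[0.1,0,0],"rot":[0,0,0]},
    {"translation":[0.2,0,0],"rot":[0,0,0]},
    {"translation":[0.3,0,0],"rot":[0,0,0]},
  ],
)

```text
clock: 8.28
eef_pos: [524.0, -159.1, 179.7]
tcp_rot: [-3.142, -0.0, 1.475]
contact_force: [0.5, -1.0, 0.1]
opening: -0.001
```

Call:
step_arm(
  deltas=[
    {"translation":[0.1,0,0],"rot":[0,0,0]},
    {"translation":[0.2,0,0],"rot":[0,0,0]},
    {"translation":[0.3,0,0],"rot":[0,0,0]},
  ],
)

```text
clock: 8.65
eef_pos: [524.3, -156.1, 179.6]
tcp_rot: [-3.142, -0.0, 1.475]
contact_force: [-0.1, 0.6, -1.0]
opening: -0.003
```

```bash
python3 look.py w5
```

```text
8.65 [ 524.27 -156.09  179.65] [-0.08  0.6  -0.97]
dot [ 286   90   68   66 3548] [319.9 122.8] [[531.8 -73.9  30. ]]
```

Call:
step_arm(
  deltas=[
    {"translation":[0.1,0,0],"rot":[0,0,0]},
    {"translation":[0.2,0,0],"rot":[0,0,0]},
    {"translation":[0.3,0,0],"rot":[0,0,0]},
  ],
)

```text
clock: 9.07
eef_pos: [524.6, -153.1, 179.7]
tcp_rot: [3.142, 0.0, 1.475]
contact_force: [-0.2, -0.3, -0.2]
opening: 0.003
```

```bash
python3 look.py w6
```

```text
9.075 [ 524.58 -153.14  179.7 ] [-0.17 -0.26 -0.24]
dot [ 287   99   67   67 3543] [319.9 132. ] [[531.8 -73.8  30. ]]
```

Call:
step_arm(
  deltas=[
    {"translation":[0.1,0,0],"rot":[0,0,0]},
    {"translation":[0.2,0,0],"rot":[0,0,0]},
    {"translation":[0.3,0,0],"rot":[0,0,0]},
  ],
)

```text
clock: 9.5
eef_pos: [524.9, -150.2, 179.7]
tcp_rot: [3.142, 0.0, 1.475]
contact_force: [-1.2, -1.7, 0.0]
opening: -0.001
```

```bash
python3 look.py w7
```

```text
9.5 [ 524.89 -150.21  179.71] [-1.17 -1.69  0.01]
dot [ 287  108   67   67 3529] [319.8 141. ] [[531.8 -73.8  30. ]]
```

Call:
step_arm(
  deltas=[
    {"translation":[0.1,0,0],"rot":[0,0,0]},
  ],
)

```text
clock: 9.68
eef_pos: [525.0, -149.2, 179.7]
tcp_rot: [3.142, 0.0, 1.475]
contact_force: [-0.1, -2.2, 0.7]
opening: -0.002
```

Call:
step_arm(
  deltas=[
    {"translation":[0,0,0],"rot":[0,0,0]},
  ],
)

```text
clock: 9.8
eef_pos: [525.0, -149.2, 179.7]
tcp_rot: [3.142, 0.0, 1.475]
contact_force: [0.0, -1.8, -0.0]
opening: -0.004
```

Call:
step_arm(
  deltas=[
    {"translation":[0,0,0],"rot":[0,0,0]},
  ],
)

```text
clock: 9.93
eef_pos: [525.0, -149.2, 179.7]
tcp_rot: [3.142, -0.0, 1.475]
contact_force: [-0.4, -1.1, -0.9]
opening: -0.001
```

Call:
step_arm(
  deltas=[
    {"translation":[0.1,0,0],"rot":[0,0,0]},
  ],
)

```text
clock: 10.05
eef_pos: [525.1, -148.3, 179.7]
tcp_rot: [3.142, 0.0, 1.475]
contact_force: [0.5, -3.2, -0.5]
opening: -0.001
```

Call:
step_arm(
  deltas=[
    {"translation":[0,0,0],"rot":[0,0,0]},
  ],
)

```text
clock: 10.18
eef_pos: [525.1, -148.2, 179.7]
tcp_rot: [3.142, 0.0, 1.475]
contact_force: [-0.4, -1.8, -0.8]
opening: 0.004
```

Call:
step_arm(
  deltas=[
    {"translation":[0,0,0],"rot":[0,0,0]},
  ],
)

```text
clock: 10.3
eef_pos: [525.1, -148.2, 179.7]
tcp_rot: [3.142, 0.0, 1.475]
contact_force: [0.6, -1.2, -0.6]
opening: 0.004
```

```bash
python3 look.py w8
```

```text
10.3 [ 525.09 -148.24  179.71] [ 0.58 -1.21 -0.6 ]
dot [ 287  115   67   66 3517] [319.9 147.2] [[531.8 -73.7  30. ]]
```

Call:
step_arm(
  deltas=[
    {"translation":[0.1,0,0],"rot":[0,0,0]},
  ],
)

```text
clock: 10.48
eef_pos: [525.1, -147.3, 179.7]
tcp_rot: [3.142, 0.0, 1.475]
contact_force: [-0.1, -4.0, -0.6]
opening: -0.001
```

Call:
step_arm(
  deltas=[
    {"translation":[0,0,0],"rot":[0,0,0]},
  ],
)

```text
clock: 10.6
eef_pos: [525.2, -147.2, 179.7]
tcp_rot: [3.142, 0.0, 1.475]
contact_force: [-0.5, -2.5, -1.0]
opening: 0.003
```

```bash
python3 look.py w9
```

```text
10.6 [ 525.16 -147.21  179.69] [-0.54 -2.52 -1.03]
dot [ 287  117   67   67 3516] [320.  150.2] [[531.8 -73.7  30. ]]
```

The push is snug at about 2.5 N at rest and 4 N while moving, and the dot hasn't moved. I'm backing straight off the heel, rising, and going over the dot.

Call:
step_arm(
  deltas=[
    {"translation":[-0.5,0,0],"rot":[0,0,0]},
    {"translation":[-1.5,0,0],"rot":[0,0,0]},
    {"translation":[-1.8,0,-2],"rot":[0,0,0]},
    {"translation":[-1.8,0,-5.5],"rot":[0,0,0]},
    {"translation":[-1.8,0,-5.5],"rot":[0,0,0]},
    {"translation":[-1.8,0,-5.5],"rot":[0,0,0]},
  ],
)

```text
clock: 11.4
eef_pos: [523.1, -165.4, 234.4]
tcp_rot: [-3.141, -0.0, 1.474]
contact_force: [-0.5, 0.2, -1.4]
opening: 0.002
```

```bash
python3 look.py w10
```

```text
11.4 [ 523.15 -165.39  234.38] [-0.5   0.19 -1.4 ]
dot [ 298   82   46   45 1644] [320.6 103.9] [[531.8 -73.9  30. ]]
```

View pics/w10.png

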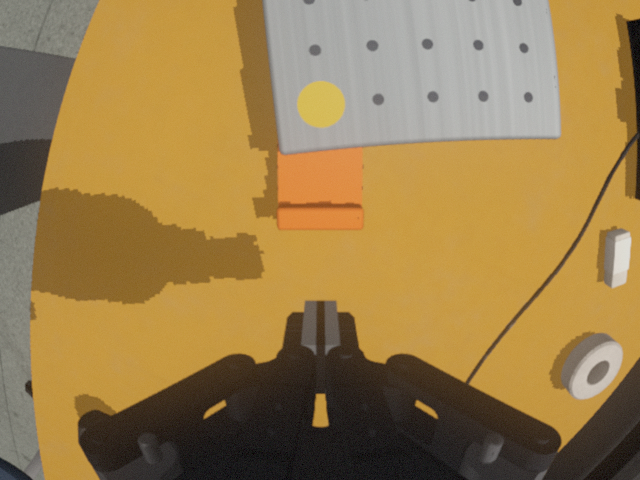

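The wedge stays in place with its heel at (320,217), under the dot at (321,104). I'm moving over the dot.

Call:
step_arm(
  deltas=[
    {"translation":[3,0,0],"rot":[0,0,0]},
    {"translation":[6.5,0,0],"rot":[0,0,0]},
    {"translation":[9.2,0,0],"rot":[0,0,0]},
    {"translation":[9.2,0,1.5],"rot":[0,0,0]},
    {"translation":[9.2,0,2.4],"rot":[0,0,0]},
    {"translation":[9.2,0,2.4],"rot":[0,0,0]},
    {"translation":[9.2,0,2.4],"rot":[0,0,0]},
  ],
)

```text
clock: 12.32
eef_pos: [532.2, -74.3, 210.5]
tcp_rot: [-3.141, 0.0, 1.474]
contact_force: [0.1, 0.1, 0.2]
opening: -0.001
```

Call:
step_arm(
  deltas=[
    {"translation":[0,0,0.1],"rot":[0,0,0]},
    {"translation":[0,0,0.2],"rot":[0,0,0]},
    {"translation":[0,0,0.3],"rot":[0,0,0]},
    {"translation":[0,0,0.4],"rot":[0,0,0]},
    {"translation":[0,0,0.4],"rot":[0,0,0]},
  ],
)

```text
clock: 12.95
eef_pos: [532.2, -73.5, 206.6]
tcp_rot: [-3.141, -0.0, 1.475]
contact_force: [-0.2, 0.2, 0.1]
opening: -0.001
```

Call:
step_arm(
  deltas=[
    {"translation":[0,0,0.1],"rot":[0,0,0]},
    {"translation":[0,0,0.2],"rot":[0,0,0]},
    {"translation":[0,0,0.25],"rot":[0,0,0]},
  ],
)

```text
clock: 13.32
eef_pos: [532.2, -73.5, 204.1]
tcp_rot: [-3.141, -0.0, 1.475]
contact_force: [0.5, -1.1, -0.0]
opening: 0.0
```

Call:
step_arm(
  deltas=[
    {"translation":[0,0,0.05],"rot":[0,0,0]},
    {"translation":[0,0,0.1],"rot":[0,0,0]},
  ],
)

```text
clock: 13.58
eef_pos: [532.2, -73.6, 203.1]
tcp_rot: [-3.142, -0.0, 1.475]
contact_force: [-0.6, 0.9, -0.9]
opening: -0.001
```

Call:
step_arm(
  deltas=[
    {"translation":[0,0,0.05],"rot":[0,0,0]},
    {"translation":[0,0,0.05],"rot":[0,0,0]},
  ],
)

```text
clock: 13.82
eef_pos: [532.2, -73.6, 202.8]
tcp_rot: [-3.142, 0.0, 1.475]
contact_force: [0.3, -0.2, 1.7]
opening: -0.006
```

Contact at TCP z ≈ 202.9. I'm pressing on in small steps.

Call:
step_arm(
  deltas=[
    {"translation":[0,0,0.05],"rot":[0,0,0]},
    {"translation":[0,0,0.05],"rot":[0,0,0]},
  ],
)

```text
clock: 14.08
eef_pos: [532.3, -73.6, 202.6]
tcp_rot: [3.142, 0.0, 1.475]
contact_force: [-2.1, 0.1, 8.1]
opening: 0.0
```

Call:
step_arm(
  deltas=[
    {"translation":[0,0,0.05],"rot":[0,0,0]},
    {"translation":[0,0,0.05],"rot":[0,0,0]},
  ],
)

```text
clock: 14.32
eef_pos: [532.3, -73.6, 202.5]
tcp_rot: [3.142, 0.0, 1.475]
contact_force: [-4.8, 0.2, 12.8]
opening: -0.003
```

Firm: the force rose by about 11 N over 0.3 mm, so the corner doesn't drop. I'll relieve the sideways load, trim to about 10 N and check.

Call:
step_arm(
  deltas=[
    {"translation":[0,-0.04,-0.02],"rot":[0,0,0]},
    {"translation":[0,-0.04,-0.02],"rot":[0,0,0]},
  ],
)

```text
clock: 14.58
eef_pos: [532.1, -73.6, 202.6]
tcp_rot: [3.141, 0.0, 1.475]
contact_force: [-1.7, 0.3, 8.6]
opening: -0.001
```

Call:
step_arm(
  deltas=[
    {"translation":[0,0,0],"rot":[0,0,0]},
    {"translation":[0,0,0],"rot":[0,0,0]},
    {"translation":[0,0,0],"rot":[0,0,0]},
    {"translation":[0,0,0],"rot":[0,0,0]},
  ],
)

```text
clock: 15.08
eef_pos: [532.1, -73.5, 202.6]
tcp_rot: [3.141, 0.0, 1.475]
contact_force: [-2.1, 0.6, 9.4]
opening: -0.0
```

```bash
python3 look.py w11
python3 - <<'E'
from rig import readout, imaging
import cv2,numpy as np
for i in range(4):
    f=imaging.grab_frame("top" if i%2 else "scene"); s=readout.sense(); print(s["clock"],s["contact_force"].round(2),s["eef_pos"].round(2))
    np.savez(("top" if i%2 else "scene")+"9.npz",**f)
    cv2.imwrite("pics/"+("top" if i%2 else "scene")+"9.png",f["image"][:,:,::-1])
E
```

```text
15.075 [532.1  -73.54 202.57] [-2.09  0.56  9.4 ]
15.175 [-1.82 -0.07  8.93] [532.1  -73.57 202.58]
15.225 [-1.99 -0.25  9.56] [532.14 -73.58 202.58]
15.275 [-1.22  0.01  9.48] [532.14 -73.56 202.59]
15.325 [-1.67 -0.56  9.34] [532.11 -73.58 202.58]
```

View pics/w11.png

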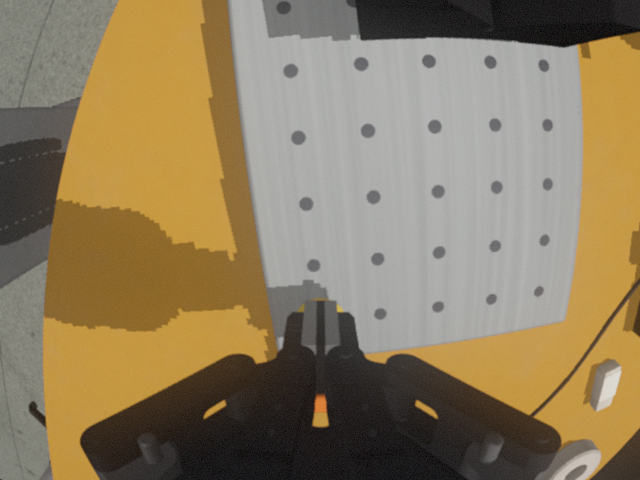

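View pics/top9.png

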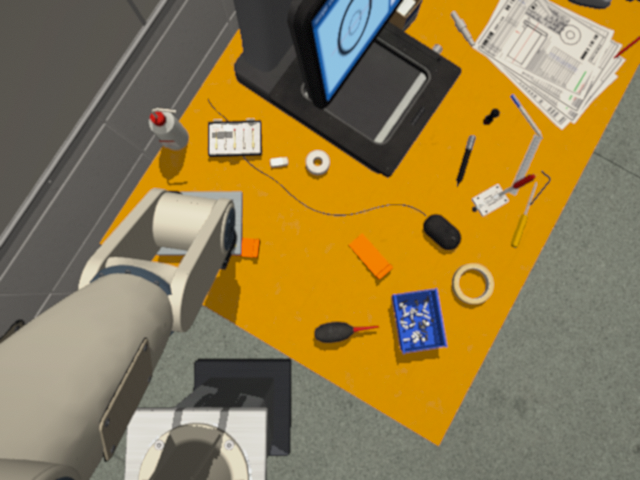

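The fingertips sit on the dot at (320,305) with a steady 9.4 N. The plate edge at (242,192) and the bystanders are unchanged in the top view. Handing in now.

```bash
python3 -c "
from rig import ticket, readout
print(ticket.sign_off()); s=readout.sense(); print(s['clock'],s['contact_force'].round(2),s['eef_pos'].round(2))"
```

```text
the job is handed in; nothing more can be done
None
the job is handed in; nothing more can be done
```

The wedge is snug under the short foot, and I handed the job in while still pressing on the dotted corner with about 9.4 N. No verdict is reported.

- **Wedge push:** I took the orange wedge nearest the base, at 553 mm against 651 mm for the other one I saw. I pushed it thin end first with closed fingers until the force rose from under 1 N to about 2.5 N at rest (about 4 N while moving). Then I backed the fingers straight off the heel.
- **Press:** The corner was firm, with about 11 N reached over 0.3 mm of travel. A side load of about 5 N appeared at first. I trimmed it, and about 1–2 N sideways remained at hand-in.
- **Last checks:** The force was steady at 8.9–9.6 N over the last 0.25 s, at about 15.3 s on the clock. The fingertips touched the plate close to the height expected for a level 30 mm top.
- **Plate and surroundings:** The dot moved less than 0.5 mm up to the end of the push, and in the last top view the visible plate edge and the bystanders had not moved.
- **Not checked:** I could not measure the force between wedge and plate or the plate's tilt directly. I inferred them from the firm press. No check failed or disagreed, apart from about 0.6 N of force noise and a 2 mm offset between the top and wrist cameras.

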